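# Store the red bobbin on the curved rail

### The arm

A 7-joint arm with a two-finger parallel gripper is mounted at the origin on the work surface. World frame = base frame: x ahead of the robot, y to its left, z up, the work surface at z = 0. Lengths are in m, angles in rad, forces in N, time in s.
With the tool pointing down it reaches from about 0.35 to 0.9 m from the base axis. Payload 19.9 kg.
Tool frame: the origin (TCP) lies between the finger pads; the fingertips stand 19 mm ahead of it and the grasp point (between the pads) is the TCP; z points along the fingers, y is the line along which they close (so a half turn about z gives the same grasp; the last joint's range is limited). The gripper opens to 94 mm and grips with 3 to 60 N. Pads are 16 mm wide; open, the fingers measure 119 mm over their backs; the gripper's body (75 mm by 177 mm) begins 78 mm behind the grasp point.
Start: joints at [-1.391, 0.417, -0.01, 1.614, 0.005, 1.111, -0.053], TCP at [0.137, 0.61, 0.224] pointing down, gripper open.
Joint ranges: [-2.81, 2.81], [-0.39, 2.02], [-1.27, 1.25], [0.06, 2.57], [-1.19, 4.33], [0.19, 2], [-2.82, 2.82]. Speed limits (rad/s): [1.89, 1.89, 2.39, 2.39, 3.01, 3.01, 3.01].

### API

Orientations are given as a 3x3 rotation matrix whose columns are the frame's x, y, z axes.
In Python, from rig import robot gives the robot as it stands. Calls block until the motion is done:
- robot.move_ptp(position, orientation): joint-space move of the TCP to a pose.
- robot.move_linear(position, velocity=0.15, frame=None, threshold=None): straight line of the TCP; frame=None keeps the orientation; velocity is the mean speed in m/s. With threshold (N) it stops when the force on the tool has changed by that much, and returns True; else False.
- robot.goto_joints(angles): joint-space move.
- robot.gripper_to(opening): finger opening in m; the grip force is fixed at half the most; returns when the fingers have stopped.
- robot.pause(seconds).
- robot.ik(position, orientation): joint angles nearest the present ones, or None.
- robot.get_state(): the state.
- robot.grab_frame(name): name is "scene" or "top"; returns the picture (420x560x3 uint8, red, green, blue); there is no depth.
- robot.camera_info(name): a dict with "fx", "fy", "cx", "cy" (pixels), "rvec" (rotation vector, rad) and "tvec" (3), from world to camera coordinates, as OpenCV has them. Camera axes: x right, y down, z forward; pixel columns grow to the right and rows downward; lengths in m; the calibration is good to about 2 mm. A picture is of the moment at which its call begins. camera_info takes no time and is no camera call.
A pose or a line that the arm cannot do raises robot.PlanningError and nothing moves.
- robot.sign_off(): hands the job in; it is judged then, once.
The state is a dict: "time": time; "qpos": joint angles; "joint_vel": joint speeds; "effort": joint torques, N m; "ee_pos": TCP position; "tool_rot": TCP orientation; "force": force on the tool from outside, world axes, zero at the start; "moment": the same for the moment, N m; "opening": finger opening in m; "grasp_force": force on a finger pad.
Only numpy, scipy, OpenCV 4.12 (cv2) and the standard library are available. Lean on these libraries where they do the work, as an engineer would, in place of code of your own. Each camera call takes 0.05 s, during which the arm holds its last target. There are 200 camera calls.

### The job

Lift the red bobbin out of the basket, thread it onto the open end of the curved bobbin rail and let go, so that it hangs on the first straight stretch. Then push it along the rod and round the bend until it is fully home against the wooden end post. Leave the blue bobbin in its compartment and do not disturb the jar, tin or pencil mug.

Things in the scene. Friction and masses are not known exactly. Their poses are not given: they have to be found in the camera images.
- bobbin_red: The bobbin to store: two square red end plates 60 x 60 x 8 mm on a pale octagonal barrel 40 mm across flats; 60 mm long, 44 mm free between plates, 28 mm bore right through; 60 to 130 g. Origin mid-bore; x along the bore (both ends alike), z up at the start, two barrel flats facing +-y. It starts on the basket's floor, bore level, origin 35 mm above the table, rim of the basket 10 mm higher.
- bobbin_blue: The same bobbin with blue end plates, in the basket's other compartment; it stays there. Which compartment holds which bobbin varies.
- basket: Fixed open wooden box, 190 (its x) x 200 (its y) x 45 mm high, walls, divider and floor 5 mm. A divider across the middle of y makes two compartments, each 180 (x) x 92 (y) mm inside, one bobbin in each, bore roughly along the basket's y. Origin at the centre of the underside.
- rail: Fixed rail: a level 12 mm brass rod, its axis 120 mm above the table, held only by a wooden post at its far end; below is just a 20 mm base board. Origin on the table, z up. Rod axis in the rail's x, y (mm): from the open tip (-60, 106) straight along -y to (-60, 15), then a quarter circle of radius 110 about (50, 15) to (50, -95), then straight along +x to the post's face at (115, -95).
- rail_tip (a point): The open, rounded end of the rod, on its axis; axes as rail. The rod leads away from here along -y.
- rail_home (a point): Point on the rod's axis 30 mm before the post's face; axes as rail (x along the rod towards the post). A bobbin fully home has its origin here seen from above, and about 8 mm lower, as it hangs by its bore. The post is 45 (x) x 70 (y) mm and 150 mm high, its face square to the rod.
- jar: Amber glass jar, 68 mm across, 90 mm high, a bystander. Origin at the centre of its underside.
- tin: Green tin, 72 mm across, 60 mm high, a bystander. Origin at the centre of its underside.
- pencil_mug: Blue mug with pencils, 76 mm across, 90 mm high (pencils to 155 mm), a bystander. Origin at the centre of its underside.

How it is judged:
On the way:
1. The red bobbin hangs by its bore on the first straight stretch of the rod, let go by the fingers (y of bobbin_red in the frame of rail_tip between -0.13 and -0.015 m and x of bobbin_red in the frame of rail_tip between -0.02 and 0.02 m and z of bobbin_red in the frame of rail_tip between -0.018 and 0.004 m and contact force between the fingers and bobbin_red below 0.05 N), for 0.2 s.
At the end, for the whole second after the job is handed in: The red bobbin hangs by its bore on the rod with its origin within 8 mm of the fully-home point along the rod (14 mm across it), its bore within 0.35 rad of the rod's last straight, at rest and released; the blue bobbin is still down in the basket (x of bobbin_red in the frame of rail_home between -0.008 and 0.008 m and y of bobbin_red in the frame of rail_home between -0.014 and 0.014 m and z of bobbin_red in the frame of rail_home between -0.018 and 0.004 m and angle between the x axis of bobbin_red and the x axis of rail, either way round below 0.35 rad and linear speed of bobbin_red below 0.02 m/s and contact force between the fingers and bobbin_red below 0.05 N and x of bobbin_blue in the frame of basket between -0.09 and 0.09 m and z of bobbin_blue in the frame of basket between 0.02 and 0.06 m); the robot touches nothing.
It fails at once if a bystander (jar, tin, pencil mug) is moved by more than 30 mm (distance of any of jar, tin, pencil_mug from where it was at the start of the episode above 0.03 m).
It fails at once if the blue bobbin is moved by more than 60 mm (distance of bobbin_blue from where it was at the start of the episode above 0.06 m).
It also fails if it takes over 64 s, if anything falls off the work surface, if the arm or the gripper's body presses on something with over 40 N, if the wrist force passes 120 N, or if a joint passes its speed limit or range.

## Working session

There is one attempt and no reset: what is moved stays moved. The work goes in short steps, each a Python script; the robot and the scene stay as the last script left them, time stands still between calls to the robot, and variables do not carry over. Pictures are saved under pics/ and viewed, at most 10 in all, crops included, and the job is handed in when it is done.

```bash
ls; mkdir -p pics; python3 - <<'E'
from rig import robot
import cv2
for n in("scene","top"):
    cv2.imwrite(f"pics/{n}0.png",robot.grab_frame(n)[:,:,::-1]); print(n,robot.camera_info(n))
print(robot.get_state()["tool_rot"])
E
```

```text
pics
scene {'fx': 391.1427423798357, 'fy': 391.1427423798357, 'cx': 284.2354520270658, 'cy': 204.7930695227111, 'rvec': array([ 2.28254663,  1.08379102, -0.37426344]), 'tvec': array([-0.32516722, -0.36763569,  1.46079174])}
top {'fx': 388.6026827205735, 'fy': 388.6026827205735, 'cx': 277.01424883606825, 'cy': 212.243462850453, 'rvec': array([ 2.16704854, -2.20745829,  0.09728621]), 'tvec': array([-0.0815424 ,  0.61777589,  1.08827943])}
[[-9.75504171e-01  2.19980873e-01 -1.66843105e-04]
 [ 2.19980922e-01  9.75503542e-01 -1.11030669e-03]
 [-8.14901951e-05 -1.11981111e-03 -9.99999370e-01]]
```

View pics/top0.png

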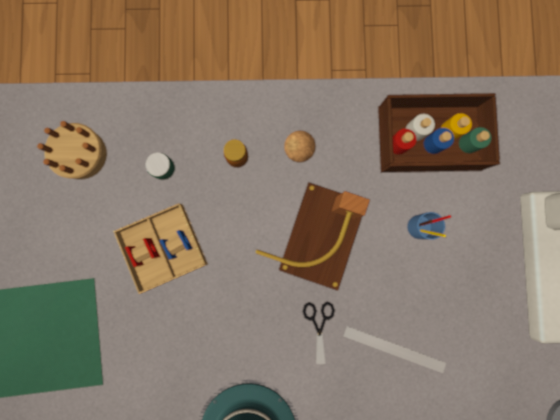

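View pics/scene0.png

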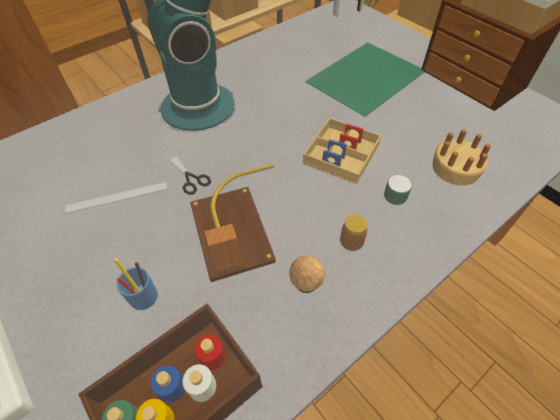

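The top view shows the basket around (160,248), with red at (143,252) and blue at (176,244). The rod runs from its tip at (257,251) to the post near (349,205). In the scene view the rod tip is at (273,167), the post at (221,235) and the red bobbin at (351,137).

```bash
cat > h.py <<'E'
import numpy as np, cv2
from rig import robot
def cam(n):
    c=robot.camera_info(n); K=np.array([[c["fx"],0,c["cx"]],[0,c["fy"],c["cy"]],[0,0,1]])
    return K,cv2.Rodrigues(np.array(c["rvec"]))[0],np.array(c["tvec"])
def cast(n,px,z):
    K,R,t=cam(n); px=np.atleast_2d(px).astype(float); o=-R.T@t
    d=np.c_[px,np.ones(len(px))]@np.linalg.inv(K).T@R
    return o+d*((z-o[2])/d[:,2])[:,None]
def proj(n,P):
    K,R,t=cam(n); q=(np.atleast_2d(P)@R.T+t)@K.T
    return q[:,:2]/q[:,2:]
def tri(a,b):
    Ps=[K@np.c_[R,t] for K,R,t in (cam("top"),cam("scene"))]
    X=cv2.triangulatePoints(*Ps,np.float64(a).reshape(2,1),np.float64(b).reshape(2,1)).ravel()
    return X[:3]/X[3]
def mask(im,lo,hi,box):
    h=cv2.cvtColor(im,cv2.COLOR_RGB2HSV); m=cv2.inRange(h,np.array(lo),np.array(hi))
    x0,y0,x1,y1=box; o=np.zeros_like(m); o[y0:y1,x0:x1]=m[y0:y1,x0:x1]; return o
E
python3 - <<'E'
from h import *
np.set_printoptions(precision=4,suppress=True)
T=cv2.imread("pics/top0.png")[:,:,::-1].copy();S=cv2.imread("pics/scene0.png")[:,:,::-1].copy()
print("tcp px",proj("top",robot.get_state()["ee_pos"]),"base",proj("top",[0,0,0]))
for n,im,box in(("top",T,(110,200,210,300)),("scene",S,(300,115,385,185))):
    for col,rng in(("red",((0,170,50),(6,255,255))),("red2",((172,150,50),(180,255,255))),("blue",((100,120,40),(125,255,255)))):
        m=mask(im,*rng,box); k,l,st,c=cv2.connectedComponentsWithStats(m)
        for i in range(1,k):
            if st[i,4]>8: print(n,col,st[i],c[i],cast(n,c[i],.06))
for n,im,box in(("top",T,(245,195,360,275)),("scene",S,(205,155,285,245))):
    m=mask(im,(17,130,90),(32,255,255),box)
    k,l,st,c=cv2.connectedComponentsWithStats(m)
    i=1+np.argmax(st[1:,4]); ys,xs=np.where(l==i); print(n,"rod",st[i])
    for x in sorted(set(xs))[::6 if n=="top" else 8]: print(x,ys[xs==x].mean(),cast(n,[x,ys[xs==x].mean()],.12)[0],end=";")
    a=cv2.resize(im[box[1]-15:box[3]+10,box[0]-10:box[2]+10],None,fx=4 if n=="top" else 4,fy=4,interpolation=2)
    cv2.imwrite(f"pics/c_{n}.png",np.ascontiguousarray(a[:,:,::-1])); print(a.shape)
a=cv2.resize(T[195:300,105:215],None,fx=5,fy=5,interpolation=2); cv2.imwrite("pics/c_b.png",a[:,:,::-1])
E
```

```text
tcp px [[-32.2206 424.5593]] base [[247.8971 432.8388]]
top red [144 239  14  19 133] [150.609  247.6165] [[0.5224 0.256  0.06  ]]
top red [125 247  17  20  97] [131.2887 256.5155] [[0.4991 0.3085 0.06  ]]
top blue [178 231  12  18  76] [184.0658 239.7368] [[0.5422 0.1644 0.06  ]]
top blue [160 240  14  18  52] [165.7885 249.    ] [[0.5178 0.2144 0.06  ]]
scene red [346 125  17   5  26] [353.8846 127.1923] [[0.4963 0.3137 0.06  ]]
scene red [341 134  18   7  32] [349.4688 136.9688] [[0.5205 0.2689 0.06  ]]
top rod [256 211  97  59 672]
256 251.5 [ 0.5076 -0.0353  0.12  ];262 253.0 [ 0.5034 -0.0508  0.12  ];268 255.0 [ 0.498  -0.0663  0.12  ];274 257.0 [ 0.4925 -0.0818  0.12  ];280 259.5 [ 0.4858 -0.0972  0.12  ];286 264.0 [ 0.4739 -0.1125  0.12  ];292 263.0 [ 0.4762 -0.1281  0.12  ];298 264.0 [ 0.4733 -0.1436  0.12  ];304 264.0 [ 0.473  -0.1592  0.12  ];310 263.5 [ 0.474  -0.1748  0.12  ];316 261.5 [ 0.4788 -0.1905  0.12  ];322 258.5 [ 0.4862 -0.2063  0.12  ];328 255.0 [ 0.495  -0.2221  0.12  ];334 248.5 [ 0.5115 -0.2382  0.12  ];340 238.0 [ 0.5384 -0.2547  0.12  ];346 220.5 [ 0.5838 -0.2719  0.12  ];352 213.0 [ 0.6032 -0.2883  0.12  ];(420, 540, 3)
scene rod [210 164  64  64 387]
210 205.75 [ 0.5168 -0.2509  0.12  ];218 208.92857142857142 [ 0.5389 -0.2404  0.12  ];226 181.0 [ 0.472  -0.1704  0.12  ];234 176.0 [ 0.4708 -0.1429  0.12  ];242 173.0 [ 0.4757 -0.1192  0.12  ];250 171.0 [ 0.4838 -0.0974  0.12  ];258 169.0 [ 0.4919 -0.0755  0.12  ];266 167.0 [ 0.5002 -0.0533  0.12  ];(460, 400, 3)
```

View pics/c_top.png

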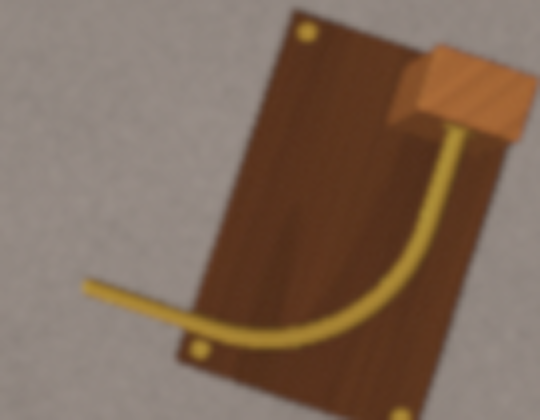

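View pics/c_b.png

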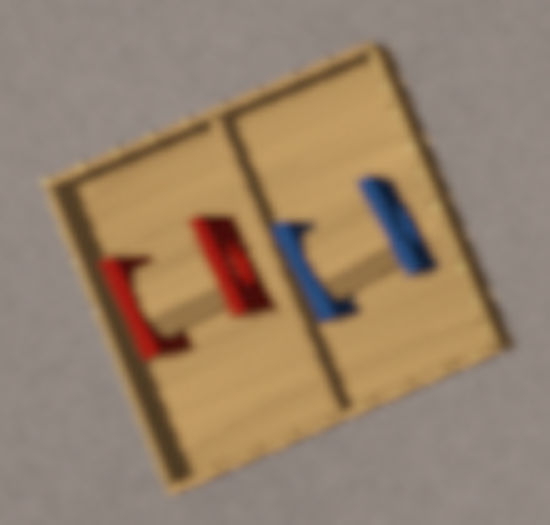

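The crops put the rod tip at top-view px (255.9,251.5) and the rod-post junction at (349.8,211.8). The red bobbin's plate tops are at about (131.2,256.6) and (149.2,248.2), with its centre near (140.2,252.4). I'll compute the poses and check them against the known sizes and the second view.

```bash
cat >> h.py <<'E'
TIP=cast("top",[255.9,251.5],.12)[0,:2]; END=cast("top",[349.8,211.8],.12)[0,:2]
ang=lambda v:np.arctan2(v[1],v[0])
RA=ang(END-TIP)-ang([.175,-.201])                      # rail yaw
rot2=lambda a:np.array([[np.cos(a),-np.sin(a)],[np.sin(a),np.cos(a)]])
O=(TIP+END)/2-rot2(RA)@[.0275,.0055]
def rail(s):  # arclength from tip -> world xy, path yaw
    L=.11*np.pi/2
    if s<.091: p,a=[-.06,.106-s],-np.pi/2
    elif s<.091+L:
        f=(s-.091)/.11; p,a=[.05-.11*np.cos(f),.015-.11*np.sin(f)],-np.pi/2+f
    else: p,a=[.05+s-.091-L,-.095],0.
    return O+rot2(RA)@p,a+RA
SEND=.091+.11*np.pi/2+.065
BOB=cast("top",[140.2,252.4],.065)[0,:2]
def tool(yaw):  # tool x at yaw, z down
    c,s=np.cos(yaw),np.sin(yaw); return np.array([[c,s,0],[s,-c,0],[0,0,-1.]])
E
python3 - <<'E'
from h import *
np.set_printoptions(precision=4,suppress=True)
print(TIP,END,np.linalg.norm(END-TIP),"want .2665; yaw",np.degrees(RA),O)
print("straight yaw from pts",np.degrees(ang(cast("top",[280,259.5],.12)[0]-cast("top",[256,251.5],.12)[0]))+90)
print("tri tip",tri([255.9,251.5],[273.5,166]))
for s in(.0,.05,.09,.15,.2,.26,SEND): 
    p,_=rail(s); print(s,p,proj("top",[*p,.12]),proj("scene",[*p,.12]))
b=[np.array(x)/5+[105,195] for x in((228,115),(347,408),(131,308),(221,266))]
w=cast("top",b[:2],.045)[:,:2];q=cast("top",b[2:],.065)[:,:2]
print("divider len",np.linalg.norm(w[1]-w[0]),"bore yaw from divider",np.degrees(ang(w[0]-w[1]))+90,"plates",np.degrees(ang(q[0]-q[1])),np.linalg.norm(q[0]-q[1]),BOB)
sb=cast("scene",[351.7,132],.06)[0];print("scene red",sb)
for h in(0,np.pi):
  for nm,p,y,z in(("grasp",BOB,np.radians(114),.035),("thread",*rail(-.06),.12),("t2",*rail(.045),.12),("mid",*rail(.18),.12),("home",*rail(SEND-.03),.12)):
    a=robot.ik([*p,z],tool(y+h)); print(nm,a if a is None else np.array(a))
E
```

```text
[ 0.5076 -0.0351] [ 0.6065 -0.2826] 0.26657718140723896 want .2665; yaw -19.272189836545945 [ 0.5293 -0.155 ]
straight yaw from pts -19.43263193194788
tri tip [ 0.5082 -0.0341  0.1176]
0.0 [ 0.5076 -0.0351] [[255.9125 251.4947]] [[272.6892 165.5015]]
0.05 [ 0.4911 -0.0823] [[274.2166 257.5389]] [[255.8732 169.9691]]
0.09 [ 0.4779 -0.1201] [[288.8783 262.3803]] [[242.1954 173.6029]]
0.15 [ 0.4736 -0.1792] [[311.6984 263.6047]] [[223.6744 182.8791]]
0.2 [ 0.4941 -0.2243] [[328.8371 255.3016]] [[213.8629 195.5134]]
0.26 [ 0.5415 -0.2598] [[341.9124 236.7658]] [[212.244  213.3793]]
0.3287875959474386 [ 0.6065 -0.2826] [[349.7878 211.8052]] [[218.6998 234.407 ]]
divider len 0.17671200490213287 bore yaw from divider 112.14911175420436 plates 114.17413438695529 0.05337640584887543 [0.51   0.2826]
scene red [0.5083 0.2914 0.06  ]
grasp [-0.8353  0.6151  0.3605  1.8597 -0.313   0.7223  0.1205]
thread [ 0.7303  0.6285 -1.0842  1.9222  0.6634  1.0044  2.1468]
t2 [ 0.9532  0.5683 -1.0828  1.9911  0.6195  0.9591  2.361 ]
mid [-0.469   0.6283  1.0843  1.9766 -0.6859  0.9621 -1.7084]
home [-0.3045  0.8385  1.0797  1.6879 -0.811   1.1303 -0.8938]
grasp [-0.3604  0.6    -0.2565  1.8427  0.2174  0.7261  2.8232]
thread [-0.6587  0.4581  0.6987  1.9659 -0.3872  0.853  -0.0872]
t2 [-0.727   0.5462  1.0484  2.0408 -0.6097  0.9045  0.3221]
mid [-0.229   0.4607  0.7192  1.9706 -0.3989  0.8543  1.1789]
home [-0.0829  0.6473  0.6769  1.681  -0.4713  0.9825  1.9973]
```

```bash
python3 - <<'E'
from h import *
np.set_printoptions(precision=4,suppress=True)
R=tool(np.radians(113.5))
robot.move_ptp([*BOB,.16],R)
robot.gripper_to(.094)
cv2.imwrite("pics/s1.png",robot.grab_frame("scene")[100:220,250:410,::-1].repeat(4,0).repeat(4,1))
print(robot.move_linear([*BOB,.036],.1,threshold=8))
s=robot.get_state();print(s["ee_pos"],s["force"],s["qpos"],s["time"])
E
```

```text
False
[0.5103 0.2828 0.0366] [-0.4799 -0.5375 -0.2282] [-0.8112  0.6075  0.3286  1.8583 -0.2831  0.7205  0.0869] 3.575
```

View pics/s1.png

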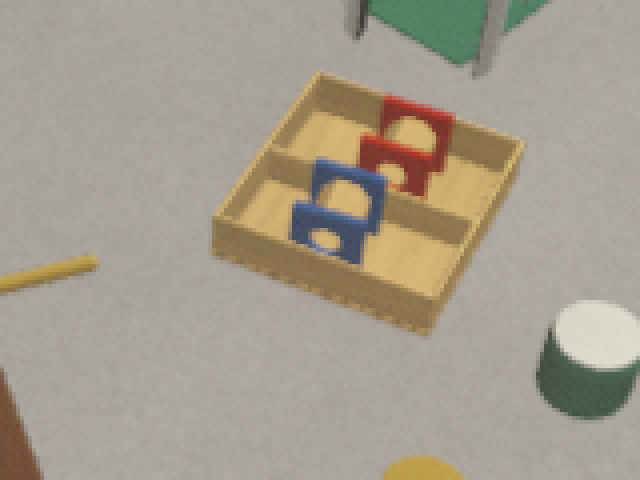

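The crop shows the two fingertips, at crop px (357,30) and (485,65), above the red bobbin with the basket undisturbed. The descent met no contact, so I'll grip and lift, then go to the pre-thread pose.

```bash
python3 - <<'E'
from h import *
np.set_printoptions(precision=4,suppress=True)
robot.gripper_to(.0)
s=robot.get_state();print(s["opening"],s["grasp_force"])
p=s["ee_pos"]; robot.move_linear([p[0],p[1],.19],.12)
q,y=rail(-.065)
robot.move_ptp([*q,.19],tool(y+np.pi))
robot.move_linear([*q,.121],.12)
s=robot.get_state();print(s["opening"],s["ee_pos"],s["force"],s["qpos"],s["time"])
a=robot.grab_frame("scene");b=robot.grab_frame("top")
cv2.imwrite("pics/s2.png",np.hstack([cv2.resize(i,(400,400),interpolation=2) for i in(a[100:220,200:320],b[200:300,190:290])])[:,:,::-1])
E
```

```text
0.04008204389903773 29.950492742937058
0.0396026014571514 [0.5294 0.0264 0.1214] [-0.1978  0.954  -0.1417] [-0.5993  0.4364  0.6093  1.9581 -0.3292  0.8452 -0.1485] 7.6167
```

View pics/s2.png

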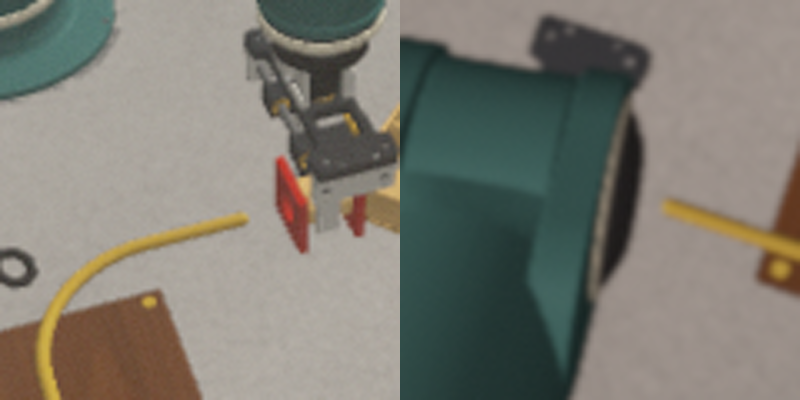

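The held bobbin's front plate is centred near scene px (288,161.5), on the extended rod line and about 40 mm short of the tip. I'll thread it, lower it, release it and check.

```bash
python3 - <<'E'
from h import *
np.set_printoptions(precision=4,suppress=True)
q,y=rail(.055)
print("hit",robot.move_linear([*q,.1205],.1,threshold=6))
s=robot.get_state();print(s["ee_pos"],s["force"])
print("low",robot.move_linear([*q,.1135],.04,threshold=4))
s=robot.get_state();print(s["ee_pos"],s["force"])
robot.gripper_to(.08); robot.pause(.4)
s=robot.get_state();print(s["opening"],s["force"],s["qpos"],s["time"])
a=robot.grab_frame("scene")
cv2.imwrite("pics/s3.png",cv2.resize(a[110:250,190:310],(514,600),interpolation=2)[:,:,::-1])
E
```

```text
hit False
[ 0.4896 -0.0865  0.1204] [ 0.2067  0.6216 -0.9861]
low True
[ 0.4897 -0.0865  0.1128] [-0.6979  0.3082  8.3428]
0.07993089038744362 [-0.1551 -0.8542  0.7449] [-0.4145  0.3996  0.6373  2.0425 -0.3288  0.7994  0.0817] 10.5167
```

View pics/s3.png

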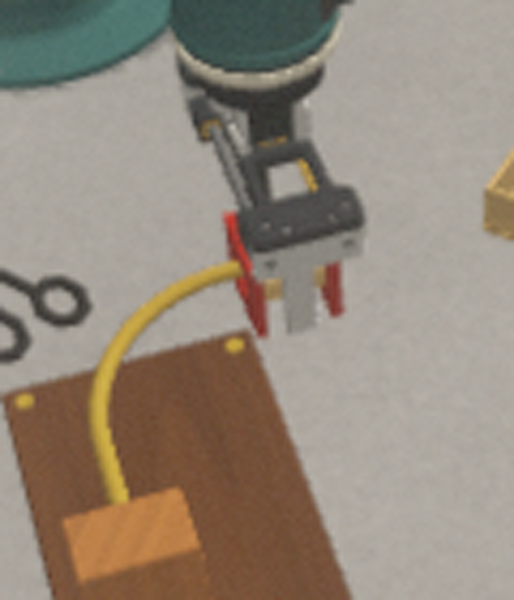

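The bobbin hangs on the first straight, released, with its front plate at about scene px (248,173.5), so its origin is roughly 45 mm past the tip. I'll close loosely around the barrel (48 mm opening, no grip) and push the leading plate round the bend.

```bash
python3 - <<'E'
from h import *
np.set_printoptions(precision=4,suppress=True)
robot.gripper_to(.048)
def go(sb,**k):
    p,a=rail(sb); p=p+.014*np.array([np.cos(a),np.sin(a)])
    r=robot.move_linear([*p,.114],.08,frame=tool(a+np.pi),**k)
    s=robot.get_state(); print(round(sb,3),r,s["force"],s["qpos"][6],s["time"]); return r
for sb in [.08,.1,.12,.14,.16,.18,.2,.22,.24,.262]:
    if go(sb,threshold=15): break
s=robot.get_state();print(s["ee_pos"],s["qpos"])
a=robot.grab_frame("scene")
cv2.imwrite("pics/s4.png",cv2.resize(a[130:270,170:290],(514,600),interpolation=2)[:,:,::-1])
E
```

```text
0.08 False [-0.1389  0.0479  1.0924] 0.1596552813385272 11.8833
0.1 False [0.077  0.2522 0.4249] 0.27182335784207784 12.2833
0.12 False [ 0.1555 -0.0276 -0.7092] 0.47249299883616164 12.6833
0.14 False [-0.5061  1.1053  0.3423] 0.6728432377871915 13.0833
0.16 False [ 0.5443 -0.1077 -0.814 ] 0.8692993898134661 13.4833
0.18 False [-0.4603  0.2874  1.2952] 1.0592682081199412 13.8833
0.2 False [-0.0956 -0.5338 -0.2305] 1.2412129737771174 14.2833
0.22 False [ 0.2077 -0.0722  0.5841] 1.414646353277723 14.6833
0.24 False [0.511  0.4414 0.7397] 1.5798938709413857 15.0833
0.262 False [-1.1329  0.7117 -0.0493] 1.7532106119868183 15.5083
[ 0.5559 -0.2651  0.1138] [ 0.1892  0.5353  0.2749  1.7372 -0.1786  0.8942  1.7532]
```

View pics/s4.png

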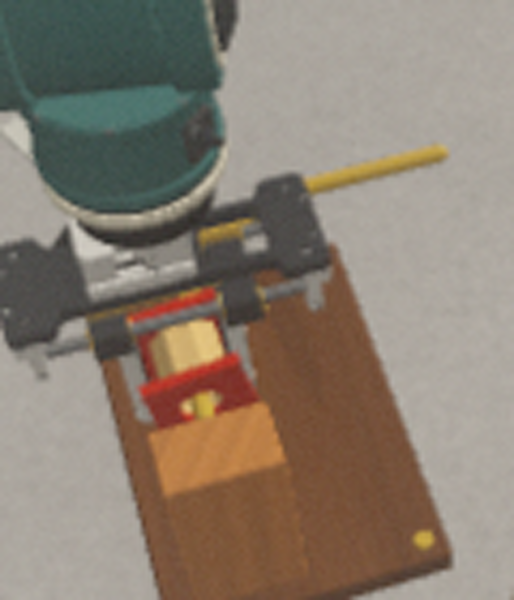

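The bobbin is past the bend and on the last straight, with the post face just ahead (crop px (205,410)). Next I'll push slowly until it contacts the post, then release and retreat.

```bash
python3 - <<'E'
from h import *
np.set_printoptions(precision=4,suppress=True)
def tgt(sb):
    p,a=rail(sb); return p+.014*np.array([np.cos(a),np.sin(a)]),tool(a+np.pi),np.array([np.cos(a),np.sin(a)])
p,F,d=tgt(SEND-.03+.007)
print("hit",robot.move_linear([*p,.114],.03,frame=F,threshold=6))
s=robot.get_state();e=np.array(s["ee_pos"]);print("bobbin off home",(e[:2]-tgt(SEND-.03)[0])@d,s["force"])
e[:2]-=.004*d; robot.move_linear(e,.05)
robot.gripper_to(.085); e[2]=.26; robot.move_linear(e,.15)
q=list(robot.get_state()["qpos"]); q[0]+=1.1; q[1]-=.3
print(robot.get_state()["time"])
robot.goto_joints(q)
a=robot.grab_frame("scene");b=robot.grab_frame("top")
cv2.imwrite("pics/s5.png",np.hstack([cv2.resize(i,(400,400),interpolation=2) for i in(a[160:260,170:270],b[180:280,275:375])])[:,:,::-1])
s=robot.get_state();print(s["ee_pos"],s["force"],s["time"])
E
```

```text
hit True
bobbin off home -0.0029207245034117797 [-0.1822 -0.175  -0.5661]
18.7333
[ 0.0154 -0.6274  0.4442] [ 0.5129 -0.018   0.1482] 21.3
```

View pics/s5.png

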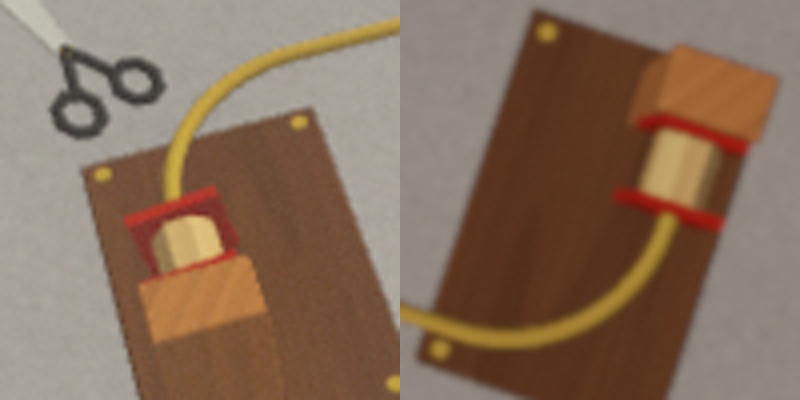

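Both views show the leading plate against the post face and the arm clear. I'll do one numeric check with the rear plate, then hand in.

```bash
python3 - <<'E'
from h import *
im=robot.grab_frame("top")
m=mask(im,(0,150,60),(8,255,255),(320,200,365,245))
k,l,st,c=cv2.connectedComponentsWithStats(m)
d=np.array([np.cos(RA),np.sin(RA)]);v=[]
for i in range(1,k):
    if st[i,4]>8: w=cast("top",c[i],.142)[0,:2]-END; v.append(w@d); print(st[i,4],w@d,w@[-d[1],d[0]])
print("expect plates -.004,-.056; origin err",np.mean(v)+.03)
if len(v)==2 and abs(np.mean(v)+.03)<.007: robot.sign_off(); print("signed off")
E
```

```text
113 -0.006668056336276953 0.007154756317952906
135 -0.058799603366751156 0.009699226352000998
expect plates -.004,-.056; origin err -0.002733829851514054
the job is handed in; nothing more can be done
signed off
```

The job is handed in: the red bobbin was threaded, released on the first straight, pushed round the bend and left against the post. It measured about 3 mm short of home along the rod (8 mm allowed) and 7–10 mm off across it at the plate tops (14 mm allowed); the blue bobbin and bystanders were not touched, and the result of the judging was not shown to me.

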